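# One stroke of the cabbage press

### The job

Take the wooden tamper out of its slanted rest and use it to press the sprung plate in the steel pot squarely down until it bottoms out level, holding it down for about a second. Then stand the tamper upright in the middle of the upper melamine plate, setting it down gently, so that the sprung plate is free to rise again. Leave the blue bin and the pressure cooker lid where they are.

Things in the scene. Friction and masses are not known exactly. Their poses are not given: they have to be found in the camera images.
- tamper_mid (a point): Loose wooden tamper, 0.22 to 0.42 kg: flat round foot 90 mm across, 16 mm thick; plain round handle 32 mm across from its middle, graspable 35 to 165 mm from the foot's face; 179 mm long with its domed end. Point: on the handle's axis, 87.5 mm from the foot's flat underside. z runs along the handle from foot to free end. At the start it leans 30 degrees from vertical in its rest.
- rest_seat (a point): Fixed slanted wooden rest, 150 x 130 mm, 110 mm high. Point: centre of its sloping seat, 55 mm up, where the tamper's underside is centred at the start. Axes: z vertical, yaw of the rest; the handle leans 30 degrees towards its -x (mostly to the robot's right). A stop 50 mm and side cheeks 22 mm high (along the handle) hold the foot: pull the tamper out along its handle by 60 mm or more.
- pot_mouth (a point): Fixed round stainless steel pot, 140 mm outside, 134 mm inside, 110 mm high, with two side handles reaching 92 mm from its axis along its own y. Point: centre of its mouth at rim height; z up. The sprung plate lies inside.
- follower_top (a point): Round perforated steel sprung plate in the pot, 122 mm across. Point: centre of its upper face, 25 mm below the rim (85 mm above the work surface) at rest and 55 mm below the rim when bottomed. z is the plate's normal: it can rock about its centre on springs (3.5 N m per rad) and is level at rest.
- plunger (a joint): How far the sprung plate is pressed down, in m: 0 at rest (up), 0.030 at its hard stop. The spring takes about 3 N to start and about 15 N at the stop; the tamper's own weight does not bottom it. It rises again when let go.
- plate_well (a point): Two stacked off-white melamine plates (fixed), 210 mm across, rim about 26 mm above the work surface. The point is the centre of the flat well of the upper plate, 16 mm above the work surface; the well is flat to 75 mm from the centre. z up.
- bin: Bystander: blue plastic bin with a closed flip-top lid, 200 x 160 mm and about 180 mm high, with a knob on the lid (about 220 mm over all). Loose, 0.9 kg. Origin at the centre of its underside.
- cooker_lid: Bystander: stainless steel pressure cooker lid lying flat, 204 mm across, with a black turning valve knob in its middle (top 66 mm up) and a black side handle reaching 178 mm from its centre along its own +y. Loose, 0.8 kg. Origin at the centre of its underside.
- board: Bystander: wooden cutting board 260 x 18 x 170 mm standing on its long edge, leaning 14 degrees back against a big tin; fixed. Origin under the middle of the board's lower edge; the tin (100 mm across, 130 mm high) stands on its -y side.

How it is judged:
By the outcome, as a careful person would: the job done as asked, in the order asked, and still so for the second after the job is handed in, with the robot touching nothing.
It also fails if it takes over 54 s, if anything falls off the work surface, if the arm or the gripper's body presses on something with over 40 N, if the wrist force passes 120 N, or if a joint passes its speed limit or range.

### The arm

A 6-joint arm with a two-finger parallel gripper is mounted at the origin on the work surface. World frame = base frame: x ahead of the robot, y to its left, z up, the work surface at z = 0. Lengths are in m, angles in rad, forces in N, time in s.
With the tool pointing down it reaches from about 0.375 to 0.925 m from the base axis. Payload 5.7 kg.
Tool frame: the origin (TCP) lies midway between the tips of the shut fingers; the grasp point (between the pads) lies 19 mm behind it; z points along the fingers, y is the direction in which the jaws open and shut (so a half turn about z gives the same grasp; the last joint's range is limited). The gripper opens to 88 mm and grips with 3 to 60 N. Pads are 20 mm wide; open, the fingers measure 115 mm over their backs; the gripper's body (75 mm by 178 mm) begins 61 mm behind the grasp point.
Start: joints at [1.191, 0.359, 1.51, -0, 1.272, -0.115], TCP at [0.157, 0.579, 0.223] pointing down, gripper open.
Joint ranges: [-2.97, 2.97], [-1.01, 2.36], [0.21, 2.38], [-0.96, 4.11], [0.2, 2.71], [-2.98, 2.98]. Speed limits (rad/s): [2.39, 2.39, 3.14, 3.14, 3.14, 3.14].

### API

Orientations are given as [roll, pitch, yaw] about the fixed x, y, z axes, in that order (R = Rz(yaw) Ry(pitch) Rx(roll)).
In Python, from workcell import robot gives the robot as it stands.
- The arm moves only by the tool drive_tool, never from a script. Its argument "moves" is a list of rows, each a list of 3 entries, a list of its own where there are three numbers: the closure, from 0 (fully open) to 1 (shut), then the shift along the tool's x, y, z in mm, then the turn about the tool's z in degrees. In form: [[fingers, [tx, ty, tz], twist], ...]. A call has 1 to 8 rows; each row is the pose to reach, as a shift and turn from the pose measured when the call began, along the tool's axes at that moment; what a row does not reach only later rows make up. A row lasts 1/10 s, in which the tool goes at most 50 mm and 8.59 degrees, less where a joint would pass 70% of its speed; a pose out of reach is approached as far as the arm can. A call with a gripper value outside its range is refused whole. The fingers move at their own pace and stop on an object; "squeeze" is the grip in N (left out, the last holds). Time passes only in rows, so rows that repeat a pose let the fingers close. It gives the time, the measured TCP pose, the force and the opening at its end, in the units of the state.
- robot.get_state(): the state, without advancing time (a new reading comes with each control period).
- robot.read_camera(name): name is "side" or "top"; returns a dict with "pixels" (400x640x3 uint8, red, green, blue), "camera_matrix" (3x3 intrinsics, pixels), "rvec" (rotation vector, rad) and "tvec" (3), from world to camera coordinates, as OpenCV has them. Camera axes: x right, y down, z forward; pixel columns grow to the right and rows downward; lengths in m; the calibration is good to about 2 mm. A picture is of the moment at which its call begins. There is no depth.
- robot.finish_job(): hands the job in, once; it reports no verdict.
Trained networks look in a picture, given as the dict that the camera call returned (one of the last four; its "shot" number tells which), for a name from the list of things; names that differ only in an ending like _2 or _b are one class to them, and where a whole thing is asked for, a point or a joint stands for the part that bears it (a point fixed in the world has none). Each returns a list of dicts, best first, with "p" (0 to 1); they miss things now and then, are a little off and sometimes report something else, mostly with a low value. They report only what shows in the picture. A call takes as long as a camera call.
- robot.boxes_of(picture, name): "rect" ([left, top, right, bottom] in pixels, round what is visible of it).
The state is a dict: "time": time; "joint_positions": joint angles; "qd": joint speeds; "joint_efforts": joint torques, N m; "ee_pos": TCP position; "tcp_rot": TCP orientation; "contact_force": force on the tool from outside, world axes, zero at the start; "moment": the same for the moment, N m; "finger_gap": finger opening in m.
Only numpy, scipy, OpenCV 4.12 (cv2) and the standard library are available. Lean on these libraries where they do the work, as an engineer would, in place of code of your own. Each camera call takes 0.05 s, during which the arm holds its last target.

## Working session

There is one attempt and no reset: what is moved stays moved. The work goes in short steps, Python scripts to look and compute and a tool call to move; the robot and the scene stay as the last step left them, time stands still between calls to the robot, and variables do not carry over. Pictures are saved under pics/ and viewed, and the job is handed in when it is done.

Besides the shell and the picture viewer there is one more tool, called by a JSON object that holds its "fn" and its "kwargs". drive_tool: Moves the arm, as the interface text tells. Its arguments: {"type":"object","properties":{"moves":{"type":"array"},"squeeze":{"type":"number"}},"required":["moves"]}

```bash
ls; mkdir -p pics; python3 - <<'E'
from workcell import robot
import cv2,numpy as np,pickle
s=robot.get_state(); print({k:np.round(v,3).tolist() for k,v in s.items()})
P={}
for c in ["side","top"]:
    p=robot.read_camera(c); P[c]=p
    cv2.imwrite(f"pics/{c}0.png",p["pixels"][:,:,::-1])
    R=cv2.Rodrigues(p["rvec"])[0]; print(c,p["camera_matrix"].tolist(),(-R.T@p["tvec"].ravel()).round(3),R.round(3).tolist())
    for n in ["tamper_mid","rest_seat","pot_mouth","follower_top","plate_well","bin","cooker_lid"]:
        try: print(n,[(np.round(b["rect"]).tolist(),round(b["p"],2)) for b in robot.boxes_of(p,n)[:2]])
        except Exception as e: print(n,e)
pickle.dump(P,open("p0.pkl","wb"))
E
```

```text
pics
{'time': 0.0, 'joint_positions': [1.191, 0.359, 1.511, 0.0, 1.272, -0.115], 'qd': [0.003, 0.001, -0.001, 0.001, -0.001, -0.001], 'joint_efforts': [-0.0, -51.537, -27.073, 0.067, 0.035, -0.0], 'ee_pos': [0.157, 0.578, 0.222], 'tcp_rot': [-3.14, -0.0, 2.877], 'contact_force': [0.364, 0.118, 0.171], 'moment': [-0.032, -0.002, -0.03], 'finger_gap': 0.088}
side [[403.53115242608646, 0.0, 316.6798745212923], [0.0, 403.53115242608646, 193.23138961268728], [0.0, 0.0, 1.0]] [ 0.242 -1.011  1.065] [[0.954, -0.3, 0.007], [-0.192, -0.63, -0.753], [0.23, 0.717, -0.658]]
tamper_mid [([292.0, 200.0, 316.0, 225.0], 0.67)]
rest_seat [([283.0, 205.0, 323.0, 249.0], 0.69)]
pot_mouth [([301.0, 242.0, 351.0, 296.0], 0.64)]
follower_top [([307.0, 250.0, 346.0, 275.0], 0.84)]
plate_well [([272.0, 156.0, 320.0, 190.0], 0.91)]
bin [([247.0, 100.0, 295.0, 152.0], 0.72)]
cooker_lid [([280.0, 205.0, 322.0, 248.0], 0.21)]
top [[411.1049210085275, 0.0, 321.09035871061553], [0.0, 411.1049210085275, 198.9023393801368], [0.0, 0.0, 1.0]] [0.455 0.028 1.463] [[-0.019, -1.0, -0.016], [-0.995, 0.02, -0.097], [0.097, 0.014, -0.995]]
tamper_mid [([335.0, 212.0, 373.0, 238.0], 0.91), ([130.0, 183.0, 215.0, 258.0], 0.46)]
rest_seat [([319.0, 200.0, 370.0, 251.0], 0.97)]
pot_mouth [([396.0, 198.0, 438.0, 241.0], 0.87)]
follower_top [([395.0, 202.0, 436.0, 239.0], 0.84), ([389.0, 198.0, 445.0, 241.0], 0.45)]
plate_well [([222.0, 187.0, 284.0, 242.0], 0.83), ([397.0, 202.0, 433.0, 236.0], 0.69)]
bin [([130.0, 184.0, 214.0, 258.0], 0.8)]
cooker_lid [([322.0, 120.0, 394.0, 175.0], 0.63)]
```

View pics/side0.png

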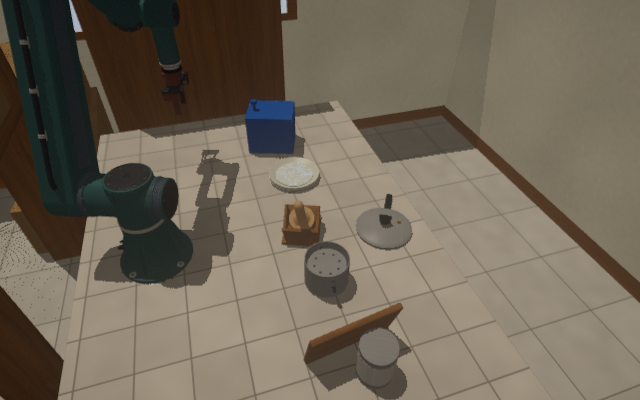

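View pics/top0.png

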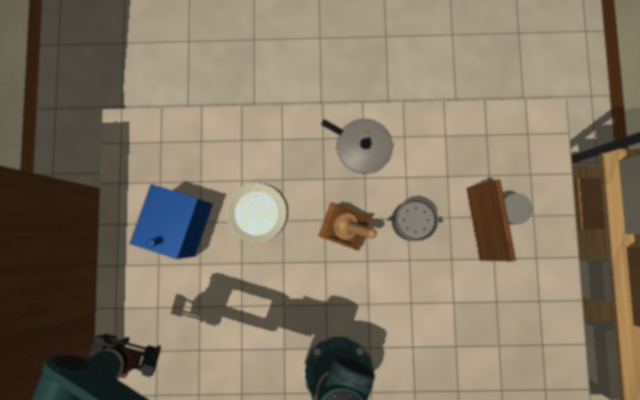

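```bash
python3 - <<'E'
import pickle,cv2
P=pickle.load(open("p0.pkl","rb"))
t=P["top"]["pixels"][180:260,210:450,::-1]; cv2.imwrite("pics/t0z.png",cv2.resize(t,None,fx=3.3,fy=3.3,interpolation=cv2.INTER_CUBIC))
t=P["side"]["pixels"][150:300,240:390,::-1]; cv2.imwrite("pics/s0z.png",cv2.resize(t,None,fx=4,fy=4,interpolation=cv2.INTER_CUBIC))
t=P["top"]["pixels"][190:260,310:450,::-1]; cv2.imwrite("pics/t0y.png",cv2.resize(t,None,fx=5.5,fy=5.5,interpolation=cv2.INTER_CUBIC))
E
```

```text
(no output)
```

View pics/t0z.png

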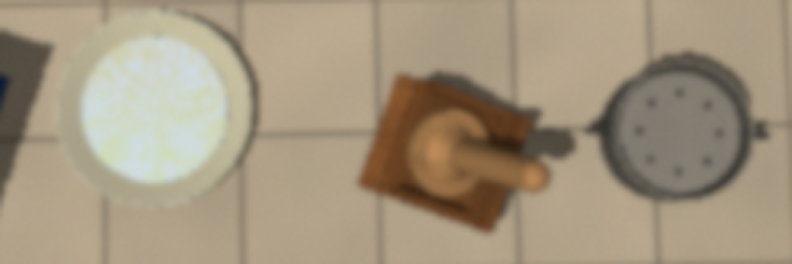

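View pics/s0z.png

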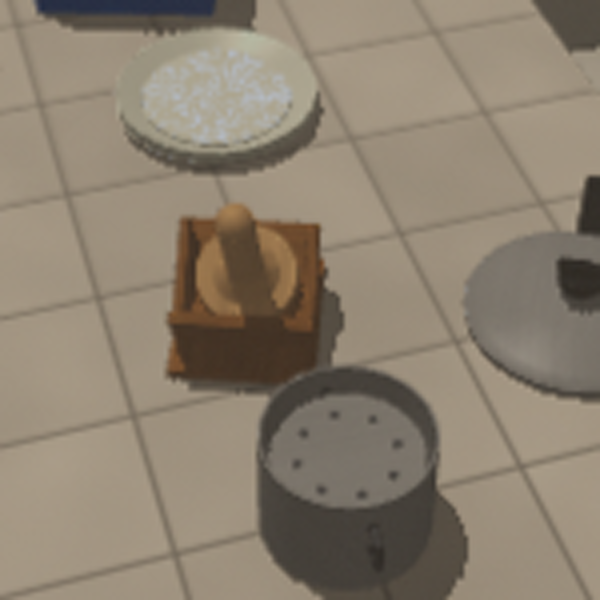

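View pics/t0y.png

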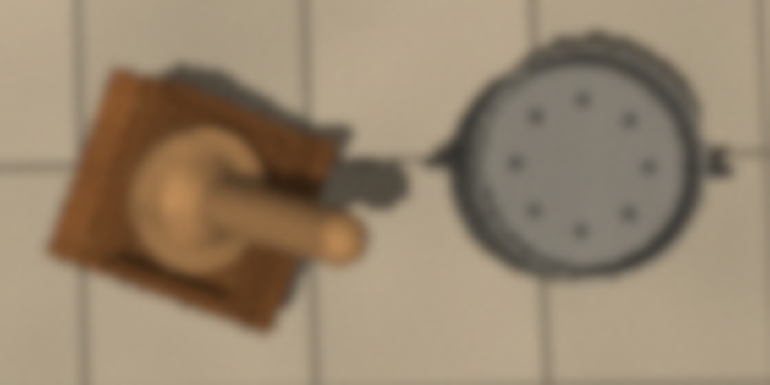

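The top view shows the rest at about (345,226), with the handle's dome end near (373,234). The pot's hole ring is centred at about (416,220), and the plate well at about (257,213). The side view shows the same things at (301,218), (299,205), (327,264) and (294,174). Next I'll fit poses to these points.

```bash
cat > h.py <<'E'
import numpy as np,cv2
from scipy.optimize import least_squares
def proj(p,X):
    return cv2.projectPoints(np.atleast_2d(np.asarray(X,float)),np.asarray(p["rvec"],float),np.asarray(p["tvec"],float),np.asarray(p["camera_matrix"]),None)[0][:,0]
def tri(P,pix,z=None):
    f=lambda v: np.concatenate([(proj(P[c],[v[0],v[1],v[2] if z is None else z])[0]-pix[c]) for c in pix])
    r=least_squares(f,[.5,0,.1] if z is None else [.5,0]); return r.x,f(r.x)
def circ(c,r,n=None,m=60):
    n=np.array([0,0,1.]) if n is None else np.asarray(n)
    a=np.cross(n,[1,0,0]) if abs(n[0])<.9 else np.cross(n,[0,1,0]); a/=np.linalg.norm(a); b=np.cross(n,a)
    t=np.linspace(0,2*np.pi,m); return np.asarray(c)+r*(np.cos(t)[:,None]*a+np.sin(t)[:,None]*b)
def tamper_curves(base,ax):
    base=np.asarray(base);ax=np.asarray(ax)
    C=[circ(base,.045,ax),circ(base+.016*ax,.045,ax)]+[circ(base+h*ax,.016,ax) for h in (.018,.06,.1,.14,.163)]+[np.array([base,base+.179*ax])]
    return C
def overlay(p,curves,roi,f,fn,cols=None):
    x0,y0,x1,y1=roi
    im=cv2.resize(p["pixels"][y0:y1,x0:x1,::-1],None,fx=f,fy=f,interpolation=cv2.INTER_CUBIC).copy()
    for i,c in enumerate(curves):
        q=((proj(p,c)-[x0,y0]+.5)*f-.5).round().astype(int)
        cv2.polylines(im,[q.reshape(-1,1,2)],False,(0,255,0) if cols is None else cols[i],1)
    cv2.imwrite(fn,im)
E
cat > a.py <<'E'
from h import *; import pickle
P=pickle.load(open("p0.pkl","rb"))
uz=lambda x,y,f,ox,oy: np.array([(x+.5)/f-.5+ox,(y+.5)/f-.5+oy])
T=lambda x,y: uz(x,y,5.5,310,190); S=lambda x,y: uz(x,y,4,240,150)
for n,t,s,z in [("dome",T(345,240),S(235,222),None),("foot",T(197,200),S(247,272),None),("foll",T(581.5,164.9),S(347.7,454),None),("foll.085",T(581.5,164.9),S(347.7,454),.085),("well",uz(155,110,3.3,210,180),S(217,97),None),("well.016",uz(155,110,3.3,210,180),S(217,97),.016)]:
    v,r=tri(P,{"top":t,"side":s},z); print(n,v.round(4),r.round(2))
# tamper fit
def tam(v):
    u=np.array([np.cos(v[2]),np.sin(v[2]),0]); ax=.5*u+np.array([0,0,np.sqrt(.75)]); return np.array([v[0],v[1],.055]),ax
def f(v):
    b,a=tam(v); return np.concatenate([proj(P["top"],b+.163*a)[0]-T(345,240),proj(P["side"],b+.163*a)[0]-S(235,222),proj(P["top"],b+.016*a)[0]-T(197,200),proj(P["side"],b+.016*a)[0]-S(247,272)])
r=least_squares(f,[.4,-.05,-1.6]); print(r.x,r.fun.round(2))
b,a=tam(r.x); C=tamper_curves(b,a)
overlay(P["top"],C,(310,190,450,260),5.5,"pics/ot.png"); overlay(P["side"],C,(270,170,350,300),4.5,"pics/os.png")
E
python3 a.py
```

```text
dome [ 0.4712 -0.1089  0.2022] [ 0.04 -0.2  -0.21  0.02]
foot [ 0.4994 -0.0334  0.0677] [ 0.06 -0.3  -0.31  0.03]
foll [ 0.515  -0.266   0.0863] [ 0.03 -0.13 -0.12  0.01]
foll.085 [ 0.5152 -0.2657] [-0.14 -0.16 -0.11  0.21]
well [0.5531 0.2767 0.0158] [ 0.07 -0.36 -0.44  0.03]
well.016 [0.5531 0.2766] [ 0.09 -0.36 -0.44  0.  ]
[ 0.50120843 -0.02894464 -1.93194148] [-1.4  -0.56 -0.1   0.58  0.98 -0.02 -0.37  0.42]
```

View pics/ot.png

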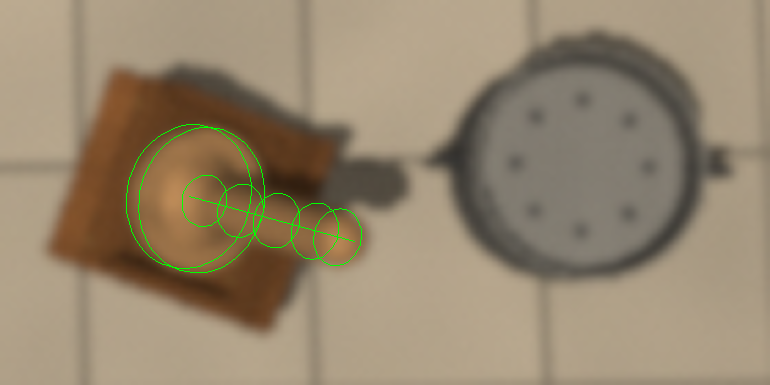

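View pics/os.png

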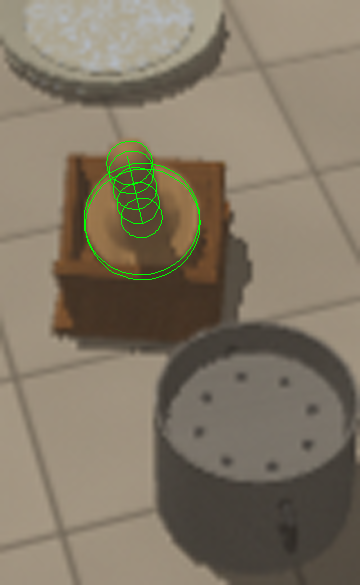

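```bash
cat > g.py <<'E'
import sys,numpy as np
from workcell import robot
from scipy.spatial.transform import Rotation as Ro
def go(x,y,z,yaw=None):
    s=robot.get_state(); R=Ro.from_euler("xyz",s["tcp_rot"]).as_matrix()
    d=R.T@(np.array([x,y,z])-s["ee_pos"])*1000
    tw=0 if yaw is None else -np.degrees((yaw-s["tcp_rot"][2]+np.pi)%(2*np.pi)-np.pi)
    print("t",round(s["time"],2),"pos",np.round(s["ee_pos"],4),"rot",np.round(s["tcp_rot"],3),"F",np.round(s["contact_force"],1),"gap",round(s["finger_gap"],4),"q",np.round(s["joint_positions"],2))
    print("shift",d.round(1),"twist",round(tw,1))
if __name__=="__main__": go(*map(float,sys.argv[1:]))
E
python3 g.py .4785 -.09 .26 1.21
```

```text
t 0.8 pos [0.157  0.579  0.2226] rot [-3.141  0.     2.877] F [-0.2  0.1  0.6] gap 0.0877 q [ 1.19  0.36  1.51 -0.    1.27 -0.12]
shift [-485.4 -561.6  -37.3] twist 95.5
```

{"fn": "drive_tool", "kwargs": {"moves": [[0,[-20,-25,-50],4],[0,[-50,-58,-70],9],[0,[-83,-96,-70],17],[0,[-115,-134,-70],24],[0,[-148,-172,-70],31],[0,[-181,-210,-70],38],[0,[-214,-248,-70],45],[0,[-246,-285,-70],52]], "squeeze": 25}}

```text
time: 1.6
ee_pos: [0.3177, 0.2434, 0.293]
tcp_rot: [3.14, 0.0, 1.965]
contact_force: [-0.5, 0.1, 0.6]
finger_gap: 0.0881
```

```bash
python3 g.py .4785 -.09 .26 1.21
```

```text
t 1.6 pos [0.3177 0.2434 0.293 ] rot [3.14  0.    1.965] F [-0.5  0.1  0.6] gap 0.0881 q [ 0.48 -0.01  1.8  -0.    1.35  0.09]
shift [-369.6   20.5   33. ] twist 43.2
```

{"fn": "drive_tool", "kwargs": {"moves": [[0,[-46,3,4],7],[0,[-93,5,8],14],[0,[-140,8,12],21],[0,[-187,11,16],28],[0,[-234,13,20],35],[0,[-281,16,25],41],[0,[-328,19,29],43.2],[0,[-369.6,20.5,33],43.2]]}}

```text
time: 2.4
ee_pos: [0.4794, -0.0925, 0.26]
tcp_rot: [3.14, -0.001, 1.209]
contact_force: [1.6, 0.9, -0.4]
finger_gap: 0.0882
```

```bash
python3 g.py .4785 -.09 .147 1.21; python3 - <<'E'
from workcell import robot
import cv2
from h import *
import pickle
P={c:robot.read_camera(c) for c in ("side","top")}; pickle.dump(P,open("p1.pkl","wb"))
u=np.array([-.351,-.936,0]); a=.5*u+np.array([0,0,.866]); C=tamper_curves([.501,-.03,.055],a)
overlay(P["side"],C,(240,120,360,260),4.2,"pics/s1.png");overlay(P["top"],C,(290,150,430,260),5,"pics/t1.png")
E
```

```text
t 2.4 pos [ 0.4794 -0.0925  0.26  ] rot [ 3.140e+00 -1.000e-03  1.209e+00] F [ 1.6  0.9 -0.4] gap 0.0882 q [-0.33  0.16  1.69  0.    1.29  0.03]
shift [  1.9  -1.9 113. ] twist -0.1
```

View pics/s1.png

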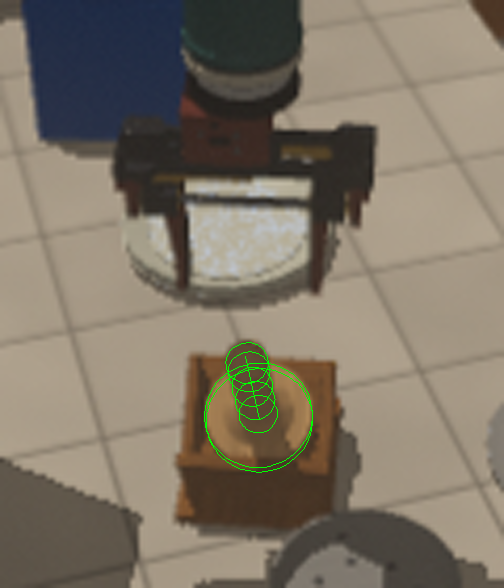

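View pics/t1.png

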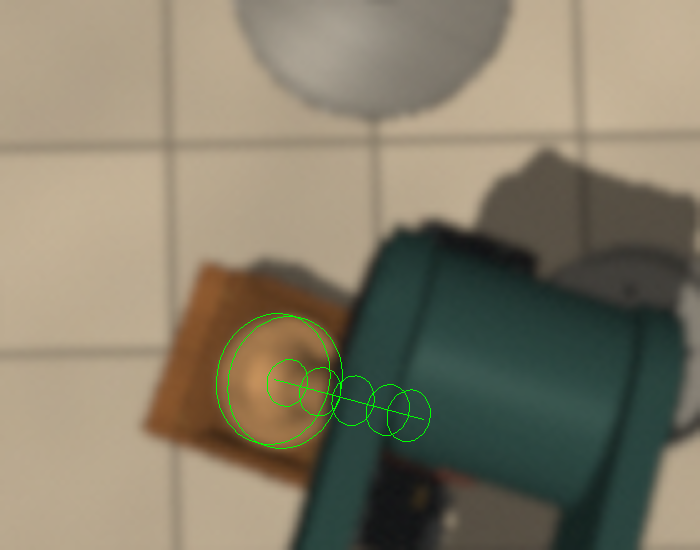

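The fingers straddle the handle symmetrically: tips at columns 182 and 317 in the side zoom, handle at about 250. I'll descend and grip.

{"fn": "drive_tool", "kwargs": {"moves": [[0,[2,-2,30],0],[0,[2,-2,60],0],[0,[2,-2,85],0],[0,[2,-2,100],0],[0,[2,-2,110],0],[0,[2,-2,113],0],[0,[2,-2,113],0]]}}

```text
time: 3.2
ee_pos: [0.4799, -0.0918, 0.1469]
tcp_rot: [3.139, 0.001, 1.207]
contact_force: [-0.7, -0.1, -0.1]
finger_gap: 0.088
```

{"fn": "drive_tool", "kwargs": {"moves": [[0.5,[0,0,0],0],[0.7,[0,0,0],0],[0.8,[0,0,0],0],[0.8,[0,0,0],0],[0.8,[0,0,0],0],[0.8,[0,0,0],0]]}}

```text
time: 3.8
ee_pos: [0.4799, -0.0918, 0.1469]
tcp_rot: [3.139, 0.001, 1.207]
contact_force: [-0.3, -0.3, 0.5]
finger_gap: 0.0432
```

```bash
python3 g.py .4785 -.09 .147 1.21; python3 - <<'E'
from workcell import robot
import cv2
from h import *
import pickle
P={c:robot.read_camera(c) for c in ("side","top")}
u=np.array([-.351,-.936,0]); a=.5*u+np.array([0,0,.866]); C=tamper_curves([.501,-.03,.055],a)
overlay(P["side"],C,(240,120,360,260),4.2,"pics/s2.png")
E
```

```text
t 3.8 pos [ 0.4799 -0.0918  0.1469] rot [3.139e+00 1.000e-03 1.207e+00] F [-0.3 -0.3  0.5] gap 0.0432 q [-0.33  0.29  1.84 -0.    1.01  0.03]
shift [ 1.2 -2.  -0.1] twist -0.2
```

View pics/s2.png

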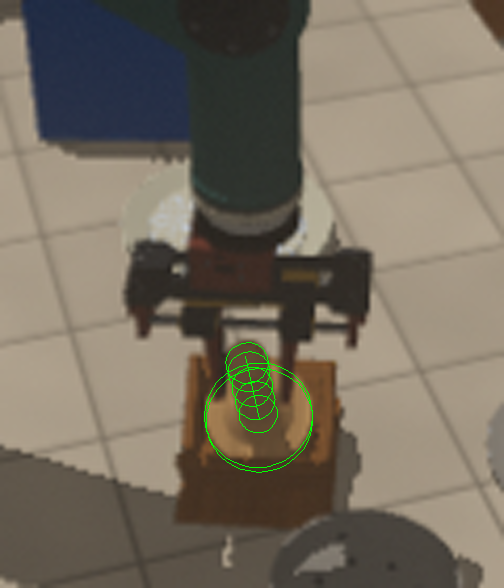

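{"fn": "drive_tool", "kwargs": {"moves": [[0.85,[0,0,0],0],[0.9,[0,0,0],0],[0.9,[0,0,0],0],[0.9,[0,0,0],0],[0.9,[0,0,0],0],[0.9,[0,0,0],0]]}}

```text
time: 4.5
ee_pos: [0.4793, -0.0916, 0.1466]
tcp_rot: [3.14, 0.001, 1.207]
contact_force: [-2.0, 1.2, -1.3]
finger_gap: 0.0319
```

{"fn": "drive_tool", "kwargs": {"moves": [[0.9,[-5,0,-8.7],0],[0.9,[-10,0,-17.3],0],[0.9,[-16,0,-27.7],0],[0.9,[-22,0,-38.1],0],[0.9,[-28,0,-48.5],0],[0.9,[-35,0,-60.6],0],[0.9,[-42,0,-72.7],0],[0.9,[-42,0,-80],0]]}}

```text
time: 5.3
ee_pos: [0.4645, -0.1321, 0.2282]
tcp_rot: [3.138, 0.001, 1.206]
contact_force: [-0.1, 0.9, -4.5]
finger_gap: 0.0316
```

```bash
cat > look.py <<'E'
import sys,pickle
from workcell import robot
from h import *
n=sys.argv[1]
P={c:robot.read_camera(c) for c in ("side","top")}; pickle.dump(P,open(f"p{n}.pkl","wb"))
s=robot.get_state(); print({k:np.round(s[k],4).tolist() for k in ("time","ee_pos","tcp_rot","contact_force","moment","finger_gap")})
R={"side":tuple(map(int,sys.argv[2:6])) if len(sys.argv)>5 else (230,120,360,270)}
overlay(P["side"],[],R["side"],4.2,f"pics/s{n}.png"); overlay(P["top"],[],(230,130,450,270),3.5,f"pics/t{n}.png")
E
python3 look.py 3
```

```text
{'time': 5.4, 'ee_pos': [0.4651, -0.1314, 0.2281], 'tcp_rot': [3.1374, 0.0007, 1.2063], 'contact_force': [0.4317, -0.598, -3.8949], 'moment': [-0.2484, 0.1252, 0.0017], 'finger_gap': 0.0318}
```

View pics/s3.png

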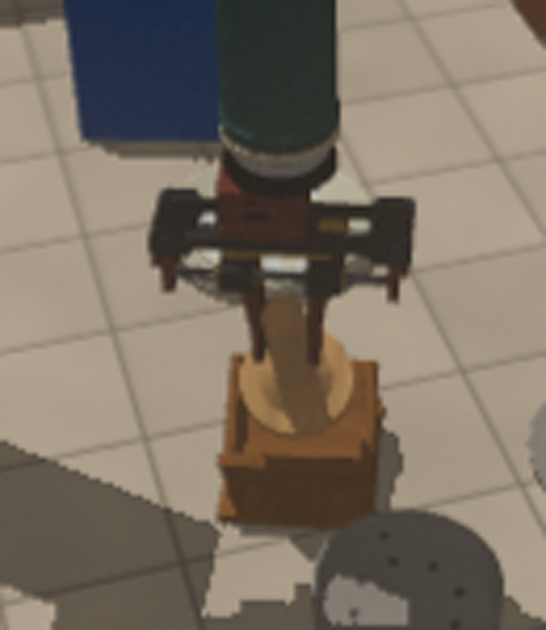

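View pics/t3.png

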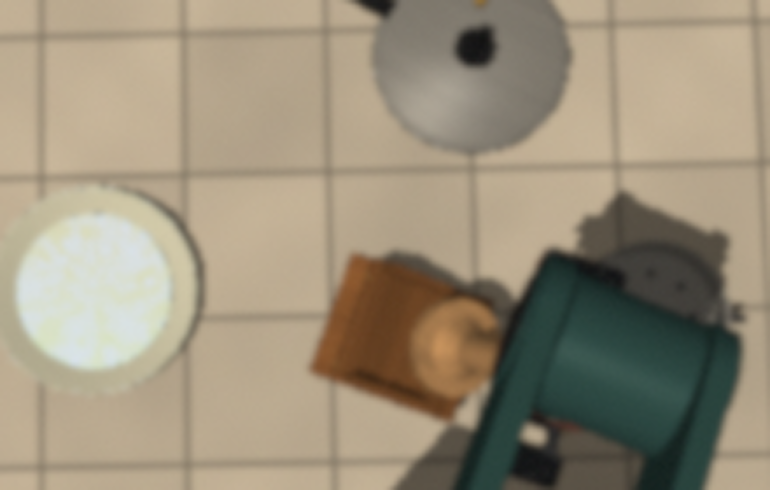

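The tamper is out of the rest, still leaning about 30° in the jaws (foot at about (290,385) in the side zoom), and the measured load is about 4 N. I'll take it to open table beyond the plate to straighten it.

```bash
python3 g.py .70 .12 .32 0.0
```

```text
t 5.4 pos [ 0.4651 -0.1314  0.2281] rot [3.137e+00 1.000e-03 1.206e+00] F [ 0.4 -0.6 -3.9] gap 0.0318 q [-0.42  0.18  1.75 -0.    1.21 -0.05]
shift [318.6 130.3 -91.6] twist 69.1
```

{"fn": "drive_tool", "kwargs": {"moves": [[0.9,[0,0,-30],0],[0.9,[-5,0,-60],0],[0.9,[20,8,-85],5],[0.9,[60,24,-92],12],[0.9,[100,41,-92],20],[0.9,[140,57,-92],28],[0.9,[180,74,-92],36],[0.9,[220,90,-92],44]]}}

```text
time: 6.2
ee_pos: [0.6277, 0.0442, 0.3193]
tcp_rot: [3.139, -0.001, 0.433]
contact_force: [0.9, -0.1, -3.2]
finger_gap: 0.0316
```

```bash
python3 g.py .70 .12 .22 0.0
```

```text
t 6.2 pos [0.6277 0.0442 0.3193] rot [ 3.139e+00 -1.000e-03  4.330e-01] F [ 0.9 -0.1 -3.2] gap 0.0316 q [-0.04  0.33  1.31 -0.    1.5   1.1 ]
shift [ 97.3 -38.8  99.3] twist 24.8
```

{"fn": "drive_tool", "kwargs": {"moves": [[0.9,[25,-10,15],7],[0.9,[50,-20,35],14],[0.9,[75,-30,60],21],[0.9,[97,-39,80],25],[0.9,[97,-39,95],25],[0.9,[97,-39,99],25],[0.9,[97,-39,99],25]]}}

```text
time: 6.9
ee_pos: [0.6982, 0.1197, 0.219]
tcp_rot: [3.139, 0.001, -0.003]
contact_force: [-0.2, 0.2, -2.7]
finger_gap: 0.0317
```

```bash
python3 look.py 4 300 80 440 230
```

```text
{'time': 7.0, 'ee_pos': [0.6996, 0.1195, 0.2212], 'tcp_rot': [3.1396, -0.0027, -0.0034], 'contact_force': [0.659, 0.5536, -3.7558], 'moment': [0.0019, 0.3026, -0.0109], 'finger_gap': 0.0315}
```

View pics/s4.png

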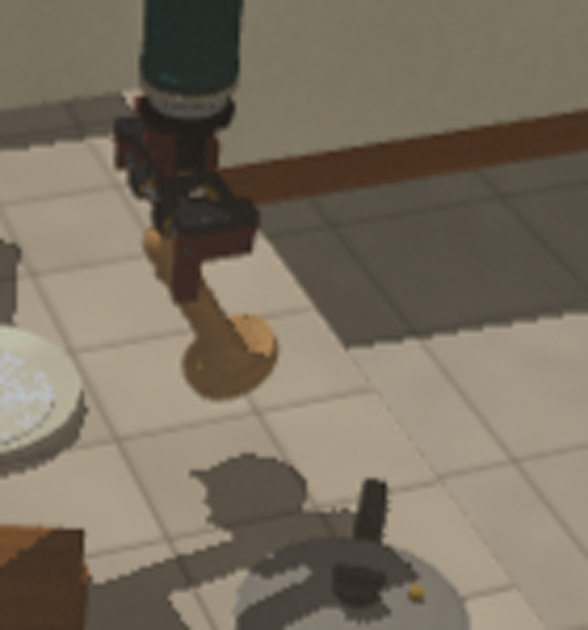

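View pics/t4.png

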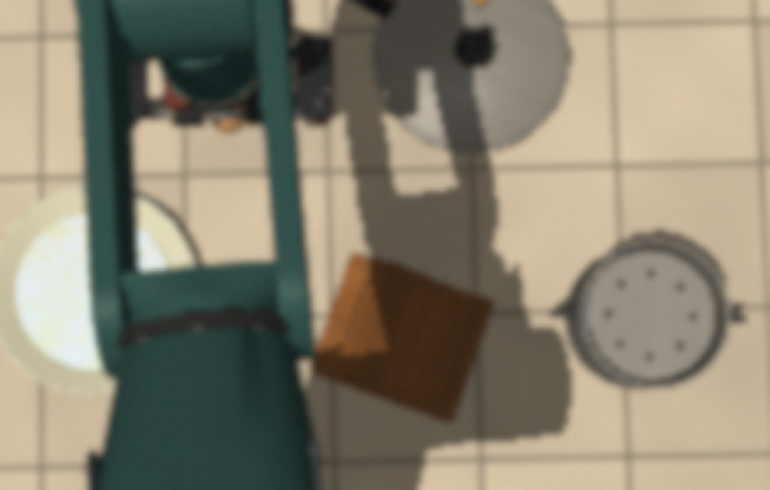

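```bash
cat > ov.py <<'E'
import sys,pickle
from h import *
n,L,th,yaw=sys.argv[1],float(sys.argv[2]),np.radians(float(sys.argv[3])),float(sys.argv[4]); tcp=np.array(list(map(float,sys.argv[5:8]))); roi=tuple(map(int,sys.argv[8:12]))
P=pickle.load(open(f"p{n}.pkl","rb"))
a=np.array([-np.sin(th)*np.cos(yaw),-np.sin(th)*np.sin(yaw),np.cos(th)]); g=tcp+[0,0,.019]
overlay(P["side"],tamper_curves(g-L*a,a),roi,5,f"pics/o{n}.png")
E
python3 ov.py 4 .128 30 0 .6996 .1195 .2212 320 120 400 190
```

```text
(no output)
```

View pics/o4.png

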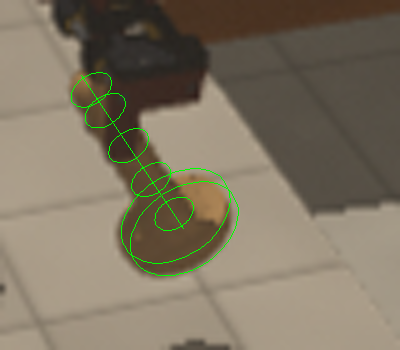

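The model with L = 128 mm and tilt 30° overlays the tamper to within a few mm (tilt perhaps 28°). I'll lower it to just above the table and loosen the grip to let it swing.

{"fn": "drive_tool", "kwargs": {"moves": [[0.9,[0,0,30],0],[0.9,[0,0,55],0],[0.9,[0,0,75],0],[0.9,[0,0,88],0],[0.9,[0,0,96],0],[0.9,[0,0,99],0],[0.9,[0,0,99],0]]}}

```text
time: 7.7
ee_pos: [0.7003, 0.1192, 0.1229]
tcp_rot: [3.14, -0.004, -0.004]
contact_force: [-0.4, -0.4, -4.7]
finger_gap: 0.0319
```

{"fn": "drive_tool", "kwargs": {"moves": [[0.9,[0,0,0],0],[0.9,[0,0,0],0],[0.9,[0,0,0],0]], "squeeze": 12}}

```text
time: 8.0
ee_pos: [0.7008, 0.1193, 0.1237]
tcp_rot: [3.14, -0.005, -0.003]
contact_force: [-0.0, -0.5, -3.7]
finger_gap: 0.0317
```

```bash
python3 look.py 5 300 80 440 230
```

```text
{'time': 8.1, 'ee_pos': [0.7006, 0.1193, 0.1233], 'tcp_rot': [3.1397, -0.0044, -0.0035], 'contact_force': [-0.6691, -0.272, -3.8433], 'moment': [-0.0006, 0.3497, -0.0573], 'finger_gap': 0.0319}
```

View pics/s5.png

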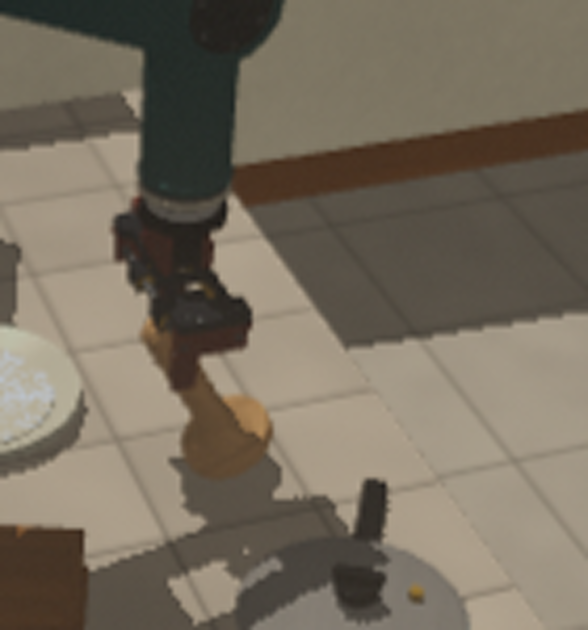

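{"fn": "drive_tool", "kwargs": {"moves": [[0.9,[0,0,0],0],[0.9,[0,0,0],0],[0.9,[0,0,0],0],[0.9,[0,0,0],0]], "squeeze": 6}}

```text
time: 8.5
ee_pos: [0.7003, 0.1192, 0.1231]
tcp_rot: [3.14, -0.004, -0.003]
contact_force: [0.3, 0.3, -3.8]
finger_gap: 0.0318
```

```bash
python3 look.py 6 300 80 440 230
```

```text
{'time': 8.6, 'ee_pos': [0.7006, 0.1192, 0.1233], 'tcp_rot': [3.1397, -0.0045, -0.0035], 'contact_force': [-0.7108, 0.452, -3.7941], 'moment': [-0.0247, 0.1779, 0.0509], 'finger_gap': 0.0318}
```

View pics/s6.png

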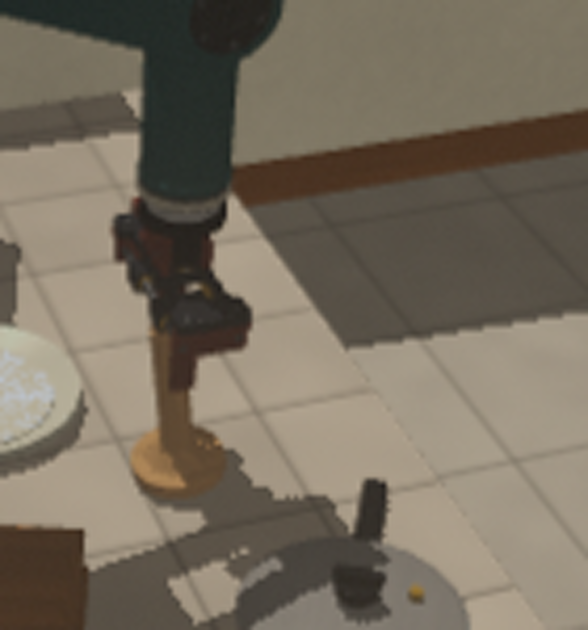

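The looser grip let it swing to nearly upright (foot at about (180,460) in the side zoom). I'll set it flat on the table to square it, then regrip firmly.

{"fn": "drive_tool", "kwargs": {"moves": [[0.9,[0,0,4],0],[0.9,[0,0,7],0],[0.9,[0,0,10],0],[0.9,[0,0,12],0],[0.9,[0,0,13],0],[0.9,[0,0,13],0]]}}

```text
time: 9.2
ee_pos: [0.7046, 0.1192, 0.1133]
tcp_rot: [3.14, -0.013, -0.004]
contact_force: [3.4, 0.4, 6.8]
finger_gap: 0.032
```

```bash
python3 look.py 7 310 120 400 230; python3 ov.py 7 .128 0 0 .7 .1192 .11 320 120 400 220
```

```text
{'time': 9.3, 'ee_pos': [0.7046, 0.1192, 0.1133], 'tcp_rot': [3.1401, -0.0129, -0.0035], 'contact_force': [2.4269, -0.7776, 6.595], 'moment': [-0.0842, -0.2567, 0.0294], 'finger_gap': 0.0318}
```

View pics/o7.png

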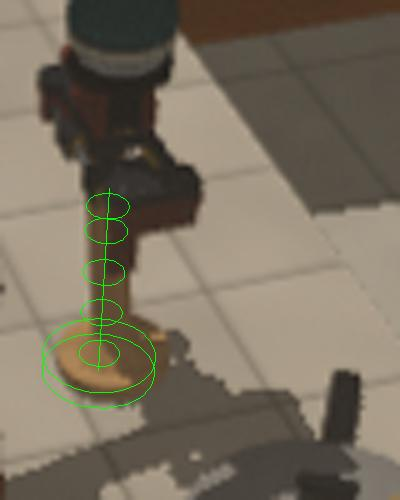

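```bash
python3 - <<'E'
import subprocess,cv2,numpy as np
ims=[]
for L,th in ((.132,0),(.130,3),(.128,6)):
    subprocess.run(f"python3 ov.py 7 {L} {th} 0 .7046 .1192 .1133 320 140 365 205".split())
    ims.append(cv2.imread("pics/o7.png"))
cv2.imwrite("pics/o7c.png",np.hstack(ims))
E
```

```text
(no output)
```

View pics/o7c.png

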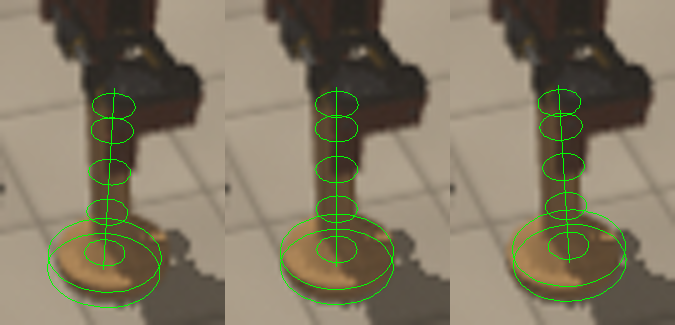

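{"fn": "drive_tool", "kwargs": {"moves": [[0.9,[0,0,-2],0],[0.9,[0,0,-2],0],[0.6,[0,0,-2],0],[0.55,[0,0,-2],0],[0.5,[0,0,-2],0],[0.5,[0,0,-2],0],[0.5,[0,0,-2],0]], "squeeze": 3}}

```text
time: 10.0
ee_pos: [0.7045, 0.1193, 0.1153]
tcp_rot: [3.14, -0.013, -0.004]
contact_force: [0.1, -0.6, -0.1]
finger_gap: 0.0439
```

```bash
python3 look.py 8 310 120 400 230; python3 - <<'E'
import subprocess,cv2,numpy as np
ims=[]
for L,th in ((.132,0),(.132,3)):
    subprocess.run(f"python3 ov.py 8 {L} {th} 0 .7046 .1192 .113 320 140 390 205".split())
    ims.append(cv2.imread("pics/o8.png"))
cv2.imwrite("pics/o8c.png",np.hstack(ims))
E
```

```text
{'time': 10.1, 'ee_pos': [0.7046, 0.1193, 0.1153], 'tcp_rot': [3.1401, -0.013, -0.0035], 'contact_force': [0.0164, -0.8225, -0.1354], 'moment': [0.0073, 0.1826, -0.0936], 'finger_gap': 0.0437}
```

View pics/o8c.png

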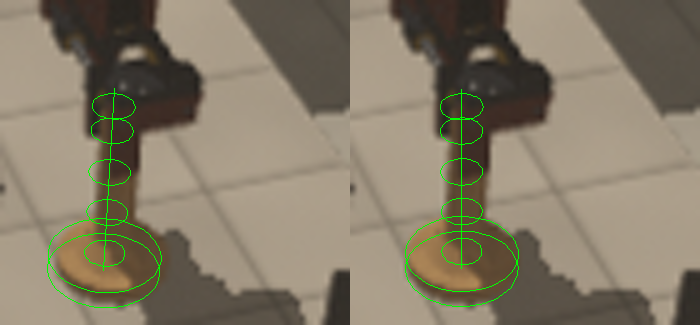

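View pics/s8.png

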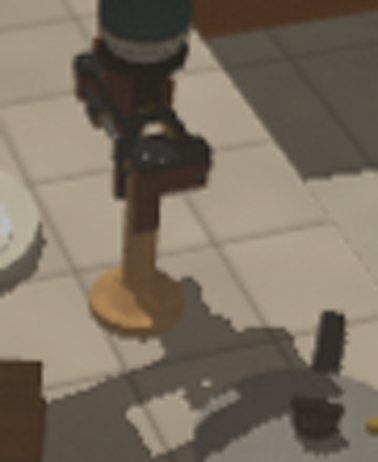

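The tamper now stands free and upright on the table (foot centre about (137,300), handle top about (140,175) in the side zoom). I'll regrip it firmly.

{"fn": "drive_tool", "kwargs": {"moves": [[0.6,[3,0,0],0],[0.7,[3,0,0],0],[0.8,[3,0,0],0],[0.9,[3,0,0],0],[0.9,[3,0,0],0],[0.9,[3,0,0],0]], "squeeze": 55}}

```text
time: 10.7
ee_pos: [0.708, 0.1192, 0.1155]
tcp_rot: [3.14, -0.014, -0.004]
contact_force: [0.7, -0.1, -0.3]
finger_gap: 0.0316
```

```bash
python3 look.py 9 310 120 400 230; python3 g.py .70 .10 .30 0.0 ;python3 - <<'E'
import subprocess,cv2,numpy as np
ims=[]
for L,th in ((.134,0),(.134,2)):
    subprocess.run(f"python3 ov.py 9 {L} {th} 0 .7075 .1192 .115 320 140 390 205".split())
    ims.append(cv2.imread("pics/o9.png"))
cv2.imwrite("pics/o9c.png",np.hstack(ims))
E
```

```text
{'time': 10.8, 'ee_pos': [0.7079, 0.1192, 0.1155], 'tcp_rot': [3.14, -0.0137, -0.0035], 'contact_force': [1.8791, -0.0139, -0.7736], 'moment': [-0.1105, -0.3553, -0.0264], 'finger_gap': 0.0315}
t 10.8 pos [0.7079 0.1192 0.1155] rot [ 3.14e+00 -1.40e-02 -3.00e-03] F [ 1.9 -0.  -0.8] gap 0.0315 q [ 0.07  0.61  1.35 -0.    1.17  1.65]
shift [  -5.3   19.5 -184.6] twist -0.2
```

View pics/o9c.png

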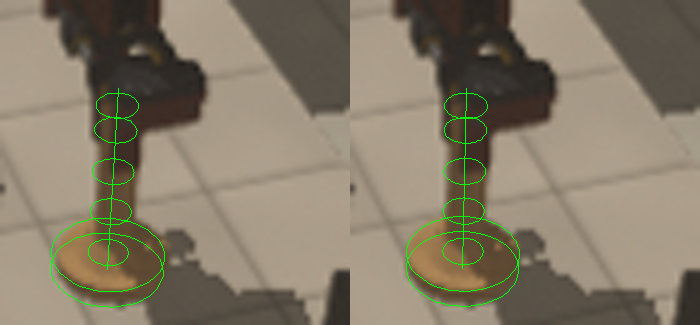

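```bash
python3 g.py .515 -.266 .27 
```

```text
t 10.8 pos [0.7079 0.1192 0.1155] rot [ 3.14e+00 -1.40e-02 -3.00e-03] F [ 1.9 -0.  -0.8] gap 0.0315 q [ 0.07  0.61  1.35 -0.    1.17  1.65]
shift [-189.4  386.1 -156.5] twist 0
```

{"fn": "drive_tool", "kwargs": {"moves": [[0.9,[0,0,-15],0],[0.9,[0,0,-45],0],[0.9,[0,0,-80],0],[0.9,[0,0,-115],0],[0.9,[-5,10,-140],0],[0.9,[-18,36,-157],0],[0.9,[-33,67,-157],0],[0.9,[-48,98,-157],0]]}}

```text
time: 11.6
ee_pos: [0.6562, 0.0212, 0.2732]
tcp_rot: [3.14, -0.014, -0.002]
contact_force: [0.2, -0.3, -3.9]
finger_gap: 0.0315
```

{"fn": "drive_tool", "kwargs": {"moves": [[0.9,[-15,31,0],0],[0.9,[-31,64,0],0],[0.9,[-48,98,0],0],[0.9,[-65,132,0],0],[0.9,[-82,166,0],0],[0.9,[-99,201,0],0],[0.9,[-115,234,0],0],[0.9,[-128,260,0],0]]}}

```text
time: 12.4
ee_pos: [0.5256, -0.2396, 0.2722]
tcp_rot: [3.141, -0.012, -0.003]
contact_force: [0.1, 0.5, -4.3]
finger_gap: 0.0315
```

```bash
python3 look.py 10 290 150 400 300; python3 g.py .515 -.266 .245 
```

```text
{'time': 12.5, 'ee_pos': [0.5251, -0.2412, 0.2722], 'tcp_rot': [3.1392, -0.0115, -0.0058], 'contact_force': [0.1143, 0.5107, -4.1546], 'moment': [0.0485, 0.1993, 0.0297], 'finger_gap': 0.0316}
t 12.5 pos [ 0.5251 -0.2412  0.2722] rot [ 3.139 -0.011 -0.006] F [ 0.1  0.5 -4.2] gap 0.0316 q [-0.55  0.28  1.5   0.    1.35  1.02]
shift [-10.3  24.8  27.1] twist 0
```

View pics/s10.png

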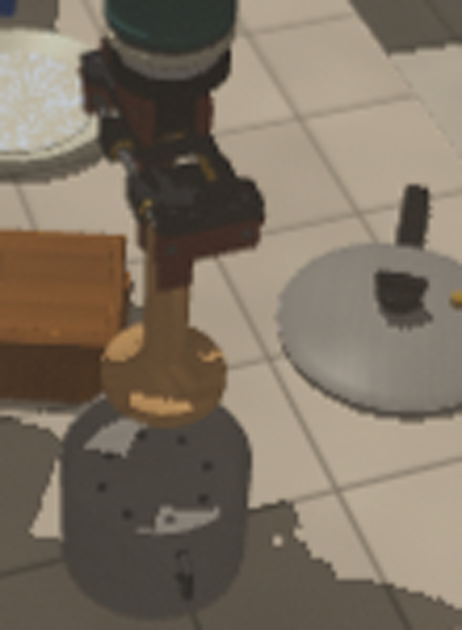

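{"fn": "drive_tool", "kwargs": {"moves": [[0.9,[-5,12,10],0],[0.9,[-10,22,20],0],[0.9,[-10.3,24.8,27],0],[0.9,[-10.3,24.8,27],0],[0.9,[-10.3,24.8,27],0]]}}

```text
time: 13.0
ee_pos: [0.515, -0.2653, 0.2446]
tcp_rot: [3.14, -0.011, -0.005]
contact_force: [0.9, 0.6, -4.5]
finger_gap: 0.0316
```

```bash
python3 look.py 11 290 150 400 300; cat > chk.py <<'E'
import sys,pickle
from h import *
n=sys.argv[1]; x,y,z,L=map(float,sys.argv[2:6]); cx,cy=map(float,sys.argv[6:8])
P=pickle.load(open(f"p{n}.pkl","rb"))
C=tamper_curves([x,y,z+.019-L],[0,0,1]); D=[circ([cx,cy,.11],.070),circ([cx,cy,.11],.067),circ([cx,cy,.085],.061),circ([cx,cy,0],.070)]
cols=[(0,255,0)]*len(C)+[(0,0,255)]*4
overlay(P["side"],C+D,(290,190,370,300),5.4,"pics/cs.png",cols); overlay(P["top"],C+D,(370,180,460,260),6,"pics/ct.png",cols)
a=cv2.imread("pics/cs.png");b=cv2.imread("pics/ct.png")
h=max(a.shape[0],b.shape[0]); im=np.zeros((h,a.shape[1]+b.shape[1],3),np.uint8); im[:a.shape[0],:a.shape[1]]=a; im[:b.shape[0],a.shape[1]:]=b
im=cv2.resize(im,None,fx=.8,fy=.8) if im.shape[1]>800 else im
cv2.imwrite(f"pics/c{n}.png",im)
E
python3 g.py .515 -.266 .245; python3 chk.py 11 .515 -.266 .245 .134 .515 -.266
```

```text
{'time': 13.1, 'ee_pos': [0.5155, -0.2655, 0.2453], 'tcp_rot': [3.1393, -0.0118, -0.0052], 'contact_force': [1.0571, -0.2834, -3.7435], 'moment': [0.0356, 0.1694, 0.0064], 'finger_gap': 0.0316}
t 13.1 pos [ 0.5155 -0.2655  0.2453] rot [ 3.139 -0.012 -0.005] F [ 1.1 -0.3 -3.7] gap 0.0316 q [-0.6   0.3   1.53  0.    1.29  0.98]
shift [-0.5  0.5  0.3] twist 0Traceback (most recent call last):
  File "chk.py", line 5, in <module>
    C=tamper_curves([x,y,z+.019-L],[0,0,1]); D=[circ([cx,cy,.11],.070),circ([cx,cy,.11],.067),circ([cx,cy,.085],.061),circ([cx,cy,0],.070)]
  File "h.py", line 14, in tamper_curves
    C=[circ(base,.045,ax),circ(base+.016*ax,.045,ax)]+[circ(base+h*ax,.016,ax) for h in (.018,.06,.1,.14,.163)]+[np.array([base,base+.179*ax])]
       ~~~~^^^^^^^^^^^^^^
  File "h.py", line 10, in circ
    a=np.cross(n,[1,0,0]) if abs(n[0])<.9 else np.cross(n,[0,1,0]); a/=np.linalg.norm(a); b=np.cross(n,a)
                                                                    ^^^^^^^^^^^^^^^^^^^^
numpy._core._exceptions._UFuncOutputCastingError: Cannot cast ufunc 'divide' output from dtype('float64') to dtype('int64') with casting rule 'same_kind'
```

```bash
sed -i 's/\[0,0,1\])/[0,0,1.])/' chk.py;  python3 chk.py 11 .5155 -.2655 .245 .134 .515 -.266
```

```text
(no output)
```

View pics/c11.png

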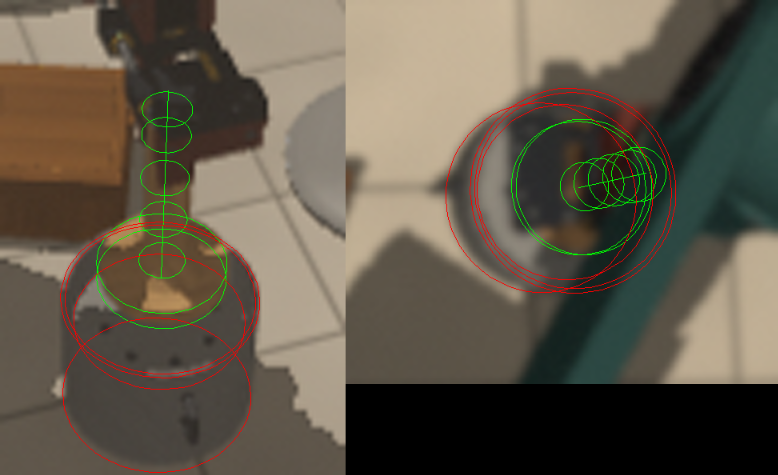

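```bash
python3 - <<'E'
from h import *; import pickle
P=pickle.load(open("p11.pkl","rb"))
overlay(P["side"],[],(300,200,360,290),9,"pics/r11.png")
im=cv2.imread("pics/r11.png"); cv2.imwrite("pics/r11.png",cv2.convertScaleAbs(im,alpha=1.6,beta=20)[:600])
E
```

```text
(no output)
```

View pics/r11.png

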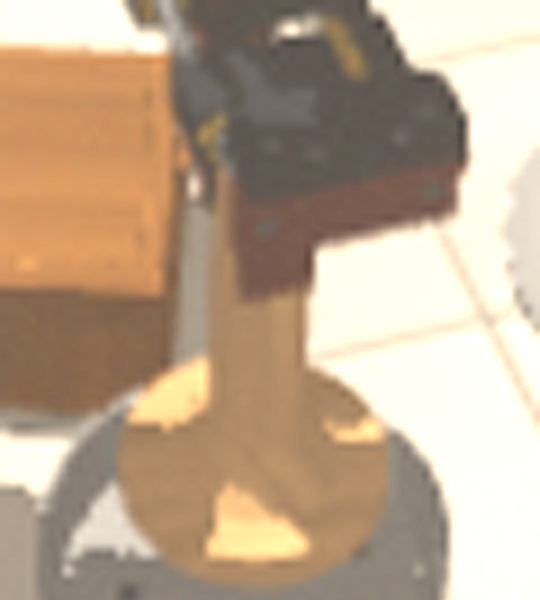

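The foot hangs level and centred over the pot (foot spans columns 118–388, pot mouth 40–448 in the zoom). I'll go down.

{"fn": "drive_tool", "kwargs": {"moves": [[0.9,[0,0,10],0],[0.9,[0,0,22],0],[0.9,[0,0,32],0],[0.9,[0,0,38],0],[0.9,[0,0,43],0],[0.9,[0,0,48],0]]}}

```text
time: 13.7
ee_pos: [0.5159, -0.2655, 0.1969]
tcp_rot: [3.14, -0.011, -0.005]
contact_force: [-1.1, 1.5, 0.0]
finger_gap: 0.0318
```

{"fn": "drive_tool", "kwargs": {"moves": [[0.9,[0,0,4],0],[0.9,[0,0,8],0],[0.9,[0,0,12],0],[0.9,[0,0,16],0]]}}

```text
time: 14.1
ee_pos: [0.5161, -0.2655, 0.1812]
tcp_rot: [3.14, -0.012, -0.005]
contact_force: [-2.4, 2.2, 6.0]
finger_gap: 0.0316
```

```bash
python3 g.py .515 -.266 .17; python3 look.py 12 290 170 380 290
```

```text
t 14.1 pos [ 0.5161 -0.2655  0.1812] rot [ 3.14  -0.012 -0.005] F [-2.4  2.2  6. ] gap 0.0316 q [-0.6   0.37  1.61  0.01  1.15  0.98]
shift [-1.2  0.5 11.2] twist 0
{'time': 14.2, 'ee_pos': [0.5161, -0.2655, 0.1809], 'tcp_rot': [3.1397, -0.0114, -0.0052], 'contact_force': [-2.2108, 2.7337, 4.8], 'moment': [0.5146, 0.8441, 0.0163], 'finger_gap': 0.0314}
```

View pics/s12.png

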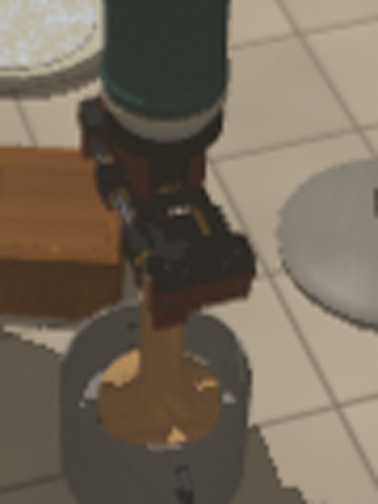

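{"fn": "drive_tool", "kwargs": {"moves": [[0.9,[0,0,3],0],[0.9,[0,0,6],0],[0.9,[0,0,8.5],0],[0.9,[0,0,10],0],[0.9,[0,0,10],0]]}}

```text
time: 14.7
ee_pos: [0.5162, -0.2655, 0.1716]
tcp_rot: [3.14, -0.012, -0.005]
contact_force: [-3.5, 2.5, 8.9]
finger_gap: 0.0315
```

```bash
python3 g.py .5155 -.2655 .17; python3 look.py 13 295 200 375 290; python3 - <<'E'
import cv2
im=cv2.imread("pics/s13.png");cv2.imwrite("pics/s13.png",cv2.convertScaleAbs(cv2.resize(im,None,fx=1.5,fy=1.5),alpha=1.6,beta=20))
E
```

```text
t 14.7 pos [ 0.5162 -0.2655  0.1716] rot [ 3.14  -0.012 -0.005] F [-3.5  2.5  8.9] gap 0.0315 q [-0.6   0.38  1.62  0.01  1.13  0.98]
shift [-0.7 -0.   1.6] twist 0
{'time': 14.8, 'ee_pos': [0.5163, -0.2656, 0.1718], 'tcp_rot': [3.1395, -0.0118, -0.0051], 'contact_force': [-2.8744, 2.5102, 8.4077], 'moment': [0.7003, 1.1431, -0.0135], 'finger_gap': 0.0313}
```

View pics/s13.png

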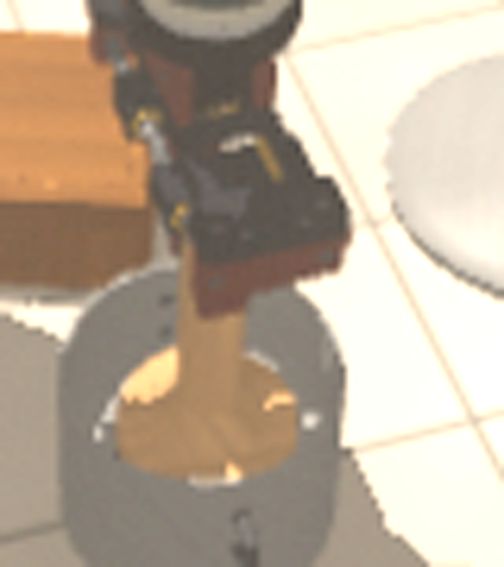

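{"fn": "drive_tool", "kwargs": {"moves": [[0.9,[0,0,1],0],[0.9,[0,0,2],0],[0.9,[0,0,3],0],[0.9,[0,0,3],0]]}}

```text
time: 15.2
ee_pos: [0.5163, -0.2656, 0.1702]
tcp_rot: [3.139, -0.012, -0.005]
contact_force: [-3.9, 2.8, 12.5]
finger_gap: 0.0316
```

{"fn": "drive_tool", "kwargs": {"moves": [[0.9,[0,0,2],0],[0.9,[0,0,3],0],[0.9,[0,0,4],0],[0.9,[0,0,4],0],[0.9,[0,0,4],0]]}}

```text
time: 15.7
ee_pos: [0.5173, -0.2658, 0.1698]
tcp_rot: [3.138, -0.015, -0.005]
contact_force: [-5.8, 5.2, 27.0]
finger_gap: 0.0314
```

```bash
python3 look.py 14 295 200 375 290; python3 - <<'E'
import cv2
im=cv2.imread("pics/s14.png");cv2.imwrite("pics/s14.png",cv2.convertScaleAbs(cv2.resize(im,None,fx=1.5,fy=1.5),alpha=1.6,beta=20))
E
```

```text
{'time': 15.8, 'ee_pos': [0.5173, -0.2658, 0.1698], 'tcp_rot': [3.1379, -0.015, -0.005], 'contact_force': [-6.1578, 5.6279, 26.2754], 'moment': [1.5117, 1.9782, 0.0165], 'finger_gap': 0.0316}
```

View pics/s14.png

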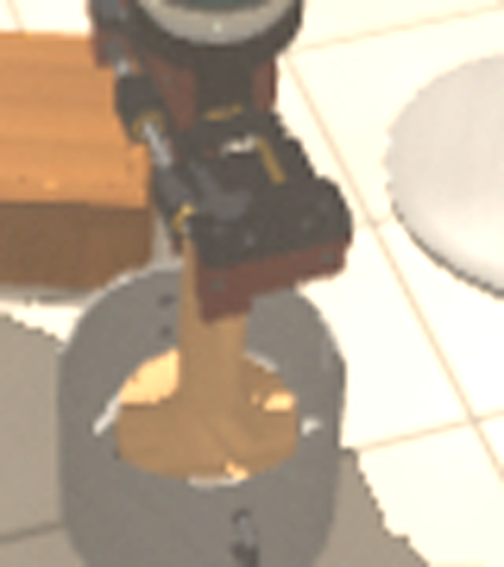

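The plate has bottomed: z stopped at 0.1698 (predicted 0.170) while the net push rose to about 30 N. In the picture the foot sits squarely on it. I'll hold.

{"fn": "drive_tool", "kwargs": {"moves": [[0.9,[0,0,3],0],[0.9,[0,0,3],0],[0.9,[0,0,3],0],[0.9,[0,0,3],0],[0.9,[0,0,3],0],[0.9,[0,0,3],0],[0.9,[0,0,3],0],[0.9,[0,0,3],0]]}}

```text
time: 16.6
ee_pos: [0.5175, -0.2657, 0.1698]
tcp_rot: [3.137, -0.016, -0.005]
contact_force: [-6.7, 4.3, 24.0]
finger_gap: 0.0312
```

{"fn": "drive_tool", "kwargs": {"moves": [[0.9,[0,0,3],0],[0.9,[0,0,3],0],[0.9,[0,0,3],0],[0.9,[0,0,3],0]]}}

```text
time: 17.0
ee_pos: [0.5175, -0.2655, 0.1698]
tcp_rot: [3.137, -0.017, -0.005]
contact_force: [-7.6, 6.3, 24.7]
finger_gap: 0.0318
```

```bash
python3 g.py .515 -.266 .27
```

```text
t 17.0 pos [ 0.5175 -0.2655  0.1698] rot [ 3.137 -0.017 -0.005] F [-7.6  6.3 24.7] gap 0.0318 q [-0.6   0.38  1.63  0.01  1.12  0.98]
shift [  -0.8    0.9 -100.2] twist 0
```

{"fn": "drive_tool", "kwargs": {"moves": [[0.9,[0,0,-5],0],[0.9,[0,0,-12],0],[0.9,[0,0,-20],0],[0.9,[0,0,-30],0],[0.9,[0,0,-45],0],[0.9,[0,0,-65],0],[0.9,[0,0,-85],0],[0.9,[-1,1,-100],0]]}}

```text
time: 17.8
ee_pos: [0.5159, -0.2666, 0.2708]
tcp_rot: [3.136, -0.019, -0.004]
contact_force: [0.5, -0.5, -4.2]
finger_gap: 0.0315
```

```bash
python3 look.py 15 290 150 400 300; python3 g.py .553 .277 .27
```

```text
{'time': 17.9, 'ee_pos': [0.5166, -0.2674, 0.2719], 'tcp_rot': [3.1337, -0.0216, -0.0047], 'contact_force': [0.6402, -0.7716, -5.222], 'moment': [-0.0531, 0.1093, -0.0501], 'finger_gap': 0.0317}
t 17.9 pos [ 0.5166 -0.2674  0.2719] rot [ 3.134 -0.022 -0.005] F [ 0.6 -0.8 -5.2] gap 0.0317 q [-0.6   0.28  1.5   0.01  1.34  0.97]
shift [  33.8 -544.5   -1.6] twist 0
```

View pics/s15.png

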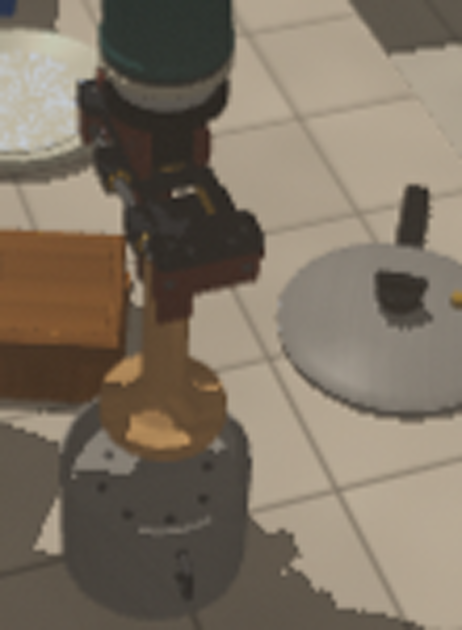

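The sprung plate is back up (holes visible at rows 455–520 as before) and the tamper is held upright above the pot. I'll move it to the melamine plates and turn the gripper's wide side away from the bin on the way.

{"fn": "drive_tool", "kwargs": {"moves": [[0.9,[1,-15,0],-4],[0.9,[3,-45,0],-10],[0.9,[5,-80,0],-16],[0.9,[7,-118,0],-22],[0.9,[10,-156,0],-28],[0.9,[12,-194,0],-34],[0.9,[15,-232,0],-40],[0.9,[17,-270,0],-46]]}}

```text
time: 18.7
ee_pos: [0.5349, 0.0041, 0.269]
tcp_rot: [3.121, -0.009, 0.802]
contact_force: [1.4, -0.9, -3.5]
finger_gap: 0.0312
```

```bash
python3 g.py .553 .277 .24 1.57
```

```text
t 18.7 pos [0.5349 0.0041 0.269 ] rot [ 3.121 -0.009  0.802] F [ 1.4 -0.9 -3.5] gap 0.0312 q [-0.12  0.21  1.6  -0.01  1.3   0.65]
shift [ 208.5 -177.3   27.2] twist -44.0
```

{"fn": "drive_tool", "kwargs": {"moves": [[0.9,[25,-22,0],-6],[0.9,[53,-46,0],-12],[0.9,[82,-70,0],-18],[0.9,[111,-95,0],-24],[0.9,[140,-119,3],-30],[0.9,[168,-143,8],-36],[0.9,[192,-164,12],-41],[0.9,[208,-177,15],-44]]}}

```text
time: 19.5
ee_pos: [0.5521, 0.2792, 0.2503]
tcp_rot: [3.122, 0.007, 1.575]
contact_force: [0.0, -1.1, -4.2]
finger_gap: 0.0317
```

{"fn": "drive_tool", "kwargs": {"moves": [[0.9,[0,0,5],0],[0.9,[0,0,10],0],[0.9,[0,0,10],0]]}}

```text
time: 19.8
ee_pos: [0.5513, 0.2778, 0.2385]
tcp_rot: [3.125, 0.009, 1.573]
contact_force: [0.5, -0.9, -4.8]
finger_gap: 0.0317
```

```bash
python3 look.py 16 240 80 350 230; python3 g.py .553 .277 .15 1.57
python3 - <<'E'
from h import *; import pickle
from workcell import robot
P=pickle.load(open("p16.pkl","rb")); t=robot.get_state()["ee_pos"]
C=tamper_curves([t[0],t[1],t[2]+.019-.134],[0,0,1.]); D=[circ([.553,.277,.016],.075),circ([.553,.277,.026],.105)]
overlay(P["side"],C+D,(260,100,330,200),6,"pics/o16.png",[(0,255,0)]*len(C)+[(0,0,255)]*2)
overlay(P["side"],[],(260,100,330,200),6,"pics/r16.png")
cv2.imwrite("pics/o16.png",np.hstack([cv2.imread("pics/r16.png"),cv2.imread("pics/o16.png")])[:600,:800])
E
```

```text
{'time': 19.9, 'ee_pos': [0.5522, 0.2779, 0.2399], 'tcp_rot': [3.1225, 0.0079, 1.573], 'contact_force': [0.0372, 0.2808, -3.7287], 'moment': [-0.0402, 0.0903, -0.0555], 'finger_gap': 0.0318}
t 19.9 pos [0.5522 0.2779 0.2399] rot [3.123 0.008 1.573] F [ 0.   0.3 -3.7] gap 0.0318 q [ 0.36  0.36  1.46 -0.01  1.3   0.36]
shift [-0.2 -0.9 89.9] twist 0.2
```

View pics/o16.png

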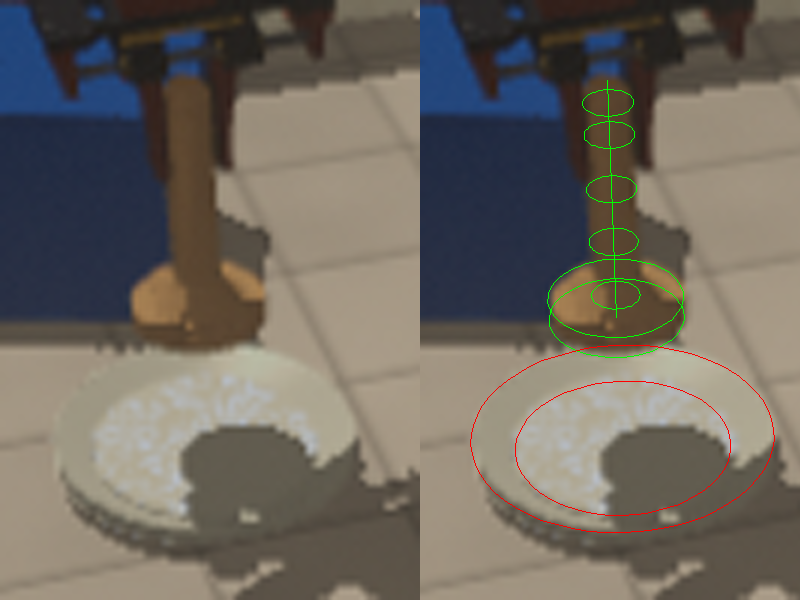

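View pics/t16.png

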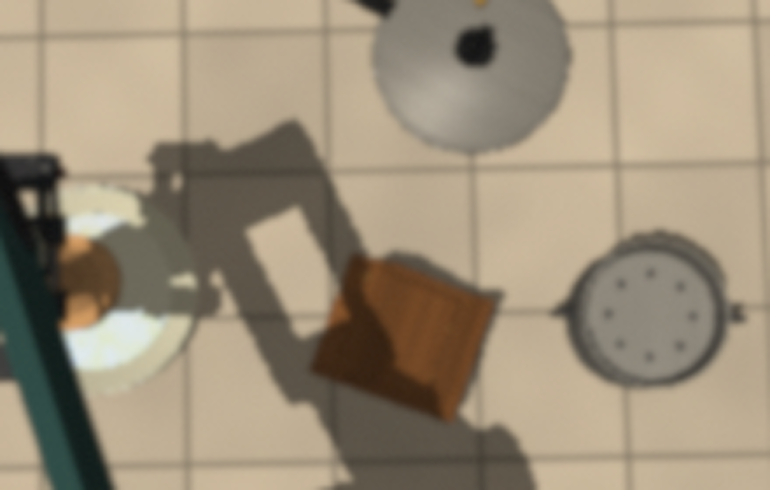

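The foot is over the plate centre and the model matches the rim and well in the side view. I'll lower it, slowly near the end.

{"fn": "drive_tool", "kwargs": {"moves": [[0.9,[0,0,20],0],[0.9,[0,0,42],0],[0.9,[0,0,64],0],[0.9,[0,0,82],0],[0.9,[0,0,94],0],[0.9,[0,0,100],0],[0.9,[0,0,102],0],[0.9,[0,0,103],0]]}}

```text
time: 20.7
ee_pos: [0.5547, 0.2771, 0.1375]
tcp_rot: [3.121, 0.007, 1.573]
contact_force: [-0.3, -0.4, -3.8]
finger_gap: 0.0311
```

{"fn": "drive_tool", "kwargs": {"moves": [[0.9,[0,0,1],0],[0.9,[0,0,2],0],[0.9,[0,0,3],0],[0.9,[0,0,3.5],0]]}}

```text
time: 21.1
ee_pos: [0.5549, 0.2772, 0.1342]
tcp_rot: [3.121, 0.007, 1.573]
contact_force: [0.5, -0.2, -4.0]
finger_gap: 0.0312
```

{"fn": "drive_tool", "kwargs": {"moves": [[0.9,[0,0,0.7],0],[0.9,[0,0,1.4],0],[0.9,[0,0,2],0],[0.9,[0,0,2],0]]}}

```text
time: 21.5
ee_pos: [0.5551, 0.2772, 0.1327]
tcp_rot: [3.121, 0.007, 1.573]
contact_force: [-0.9, -0.5, 1.7]
finger_gap: 0.0319
```

Contact: the load on the tool went from −4 N to +1.7 N. I'll ease the grip, then open.

{"fn": "drive_tool", "kwargs": {"moves": [[0.9,[0,0,0],0],[0.9,[0,0,0],0],[0.62,[0,0,0],0],[0.6,[0,0,0],0],[0.5,[0,0,0],0],[0.4,[0,0,0],0],[0.2,[0,0,0],0],[0,[0,0,0],0]], "squeeze": 3}}

```text
time: 22.3
ee_pos: [0.555, 0.2772, 0.1327]
tcp_rot: [3.121, 0.007, 1.573]
contact_force: [0.5, -0.2, 0.8]
finger_gap: 0.0636
```

{"fn": "drive_tool", "kwargs": {"moves": [[0,[0,0,0],0],[0,[0,0,0],0],[0,[0,0,0],0],[0,[0,0,0],0]]}}

```text
time: 22.7
ee_pos: [0.555, 0.2772, 0.1327]
tcp_rot: [3.121, 0.007, 1.573]
contact_force: [0.3, 0.6, -0.2]
finger_gap: 0.0876
```

```bash
python3 look.py 17 250 90 340 210
```

```text
{'time': 22.8, 'ee_pos': [0.555, 0.2772, 0.1327], 'tcp_rot': [3.1208, 0.0072, 1.5729], 'contact_force': [0.6201, 1.3522, 0.4327], 'moment': [-0.1351, 0.1293, 0.0132], 'finger_gap': 0.0878}
```

View pics/s17.png

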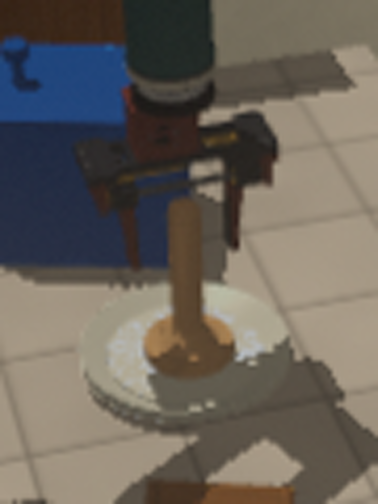

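The tamper stands free and upright in the well (foot about (188,345), handle top (183,205)) with the jaws fully open around it. I'll retreat straight up, then move clear.

{"fn": "drive_tool", "kwargs": {"moves": [[0,[0,0,-15],0],[0,[0,0,-40],0],[0,[0,0,-70],0],[0,[0,0,-100],0],[0,[0,0,-130],0],[0,[0,0,-155],0],[0,[0,0,-170],0]]}}

```text
time: 23.5
ee_pos: [0.5522, 0.2788, 0.3052]
tcp_rot: [3.118, 0.006, 1.573]
contact_force: [0.5, -0.1, -0.6]
finger_gap: 0.0876
```

```bash
python3 g.py .40 .12 .33
```

```text
t 23.5 pos [0.5522 0.2788 0.3052] rot [3.118 0.006 1.573] F [ 0.5 -0.1 -0.6] gap 0.0876 q [ 0.36  0.32  1.37 -0.01  1.44  0.36]
shift [-158.6 -151.9  -27.4] twist 0
```

{"fn": "drive_tool", "kwargs": {"moves": [[0,[-20,-20,-10],0],[0,[-45,-43,-20],0],[0,[-73,-70,-27],0],[0,[-100,-96,-27],0],[0,[-128,-122,-27],0],[0,[-150,-144,-27],0],[0,[-158,-152,-27],0]]}}

```text
time: 24.2
ee_pos: [0.3977, 0.1192, 0.3296]
tcp_rot: [3.118, 0.006, 1.572]
contact_force: [-0.2, -0.2, 0.6]
finger_gap: 0.0876
```

```bash
python3 look.py 18 240 80 400 310; python3 - <<'E'
from h import *; import pickle
from workcell import robot
P=pickle.load(open("p18.pkl","rb"));Q=pickle.load(open("p0.pkl","rb"))
C=tamper_curves([.553,.277,.016],[0,0,1.]); D=[circ([.553,.277,.016],.075),circ([.553,.277,.026],.105)]
col=[(0,255,0)]*len(C)+[(0,0,255)]*2
overlay(P["top"],C+D,(215,170,315,260),5,"pics/a.png",col); overlay(P["side"],C+D,(255,120,335,210),5,"pics/b.png",col)
cv2.imwrite("pics/o18.png",cv2.resize(np.hstack([cv2.imread("pics/a.png"),cv2.imread("pics/b.png")]),None,fx=.85,fy=.85))
for (n,c) in [("bin","top"),("cooker_lid","top"),("follower_top","side"),("bin","side")]:
    try: print(n,[(np.round(b["rect"],1).tolist(),round(b["p"],2)) for b in robot.boxes_of(P[c],n)[:1]])
    except Exception as e: print(e)
E
```

```text
{'time': 24.3, 'ee_pos': [0.3994, 0.1201, 0.3299], 'tcp_rot': [3.1169, 0.0057, 1.5714], 'contact_force': [0.321, -0.0003, 1.0323], 'moment': [-0.0429, 0.0862, -0.0351], 'finger_gap': 0.0878}
bin [([132.2, 183.5, 215.5, 257.2], 0.61)]
cooker_lid [([326.5, 118.4, 393.6, 174.9], 0.77)]
follower_top [([308.6, 248.7, 345.1, 274.9], 0.86)]
bin [([243.1, 99.4, 297.8, 154.1], 0.87)]
```

View pics/o18.png

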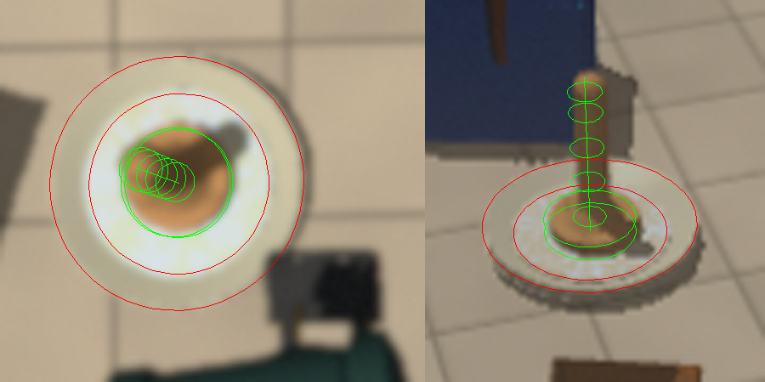

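View pics/t18.png

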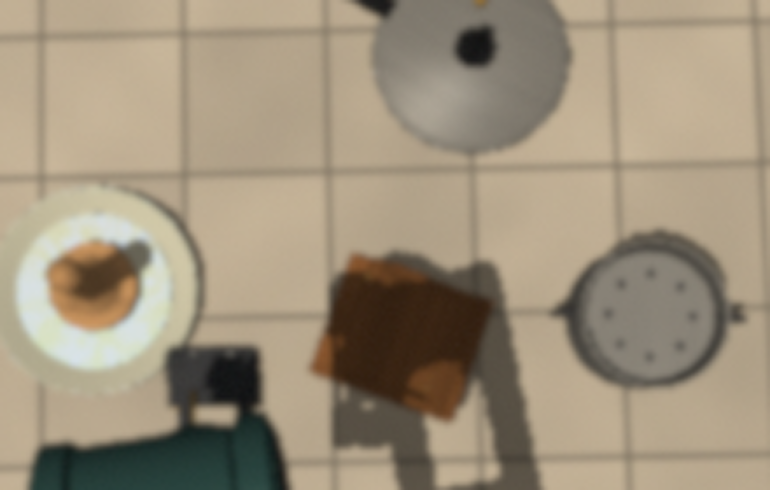

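View pics/s18.png

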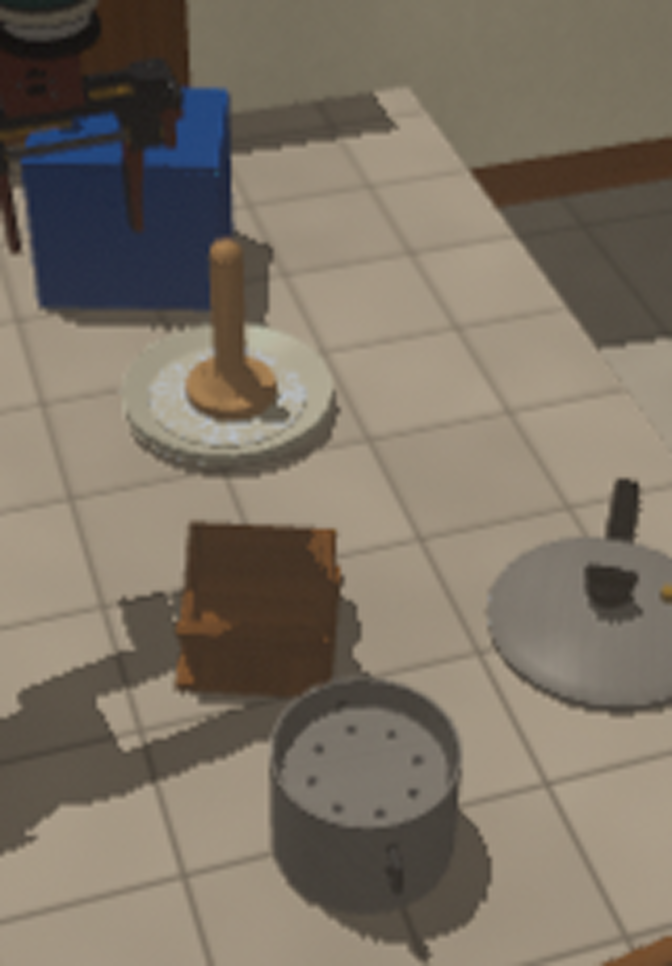

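The tamper stands upright and centred in the upper plate's well. The sprung plate is up and level, the bin and lid have not moved, and the gripper is clear. I'll hand it in.

```bash
python3 -c "
from workcell import robot
print(robot.finish_job())"
```

```text
the job is handed in; nothing more can be done
None
```

The tamper pressed the sprung plate to its stop and now stands upright in the middle of the upper melamine plate. The job is handed in at about 24.5 s of the 54 s allowed; no verdict was reported.

**What I did**
- I gripped the handle about 128 mm from the foot, pulled it out along its 30° lean, and carried it to bare table beyond the plates.
- The tool cannot tilt, so I loosened the grip until the tamper swung nearly upright, stood it on the table to square it, and regripped it firmly.
- I pressed the sprung plate down until it stopped, with the tool height at 0.170 m as predicted and a net push of about 30 N. It stayed on the stop for about 1.5 s, then I lifted off.
- I set the tamper down on the upper plate at a few newtons of contact, released it, and backed away.

**Last checks**
- **Tamper:** it stands free and upright, within a few mm of the well's centre in both cameras.
- **Sprung plate:** it is back up, with its detected box within about 2 px of the starting one.
- **Bin and lid:** the top camera shows both in place within a few pixels. In the side view the bin's box differed by up to 4 px, but the gripper partly hid the bin there.

**Less certain**
- **Level at the stop:** I judged this from the tool's orientation staying within about 0.3° and from how the foot sat on the plate. The tamper hid most of the sprung plate, so I did not measure its tilt directly.
- **Sideways force:** about 7–10 N showed up while holding it down. I took this to be friction from the arm flexing slightly.

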